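# Zero the light meter, then hold its shutter half open

### The job

With the shutter shut, zero the light meter: press the plunger on the small square box fully down to its stop, hold it there for about half a second, then let it spring all the way back up. Then slide the shutter on the long box half open against its spring, until the tab's pointer is at the long middle mark, and finish still holding it there, as it springs shut when released; leave the bottle, the stopwatch and the tin where they are.

Things in the scene. Friction and masses are not known exactly. Their poses are not given: they have to be found in the camera images.
- shutter_unit: Light-meter head: long grey box fixed to the table, 90 (x) x 150 (y) x 48 mm high to its aluminium deck, turned up to 0.35 rad. Origin: centre of the underside. The shutter (dark flat blade) opens along this body's +y, between two rails 55 mm high (inner faces at x = -23 and +23 mm). End stop at y = +66 mm, 56 mm high; spring barrel at x = +36 mm, 58 mm high.
- shutter_tab (a point): Centre of the top of the shutter's upright black ribbed grip tab, 91 mm above the table; it moves with the shutter. The tab is 10 mm thick along the unit's y (the sliding direction) and 22 mm wide along x; the blade's top is at 52 mm height. Shut, it is at x = 0, y = 0 of the unit. A small steel pointer at its foot reaches toward -x over the index marks.
- shutter (a joint): Opening of the shutter in m: 0 shut (where its spring brings it), 0.024 half open, 0.048 fully open. The spring needs 3.2 N to start, 7 N at half, 11 N fully open; friction about 0.3 N. It springs shut when let go.
- half_mark (a point): The long middle one of three black index lines on the deck's -x edge: fixed to the unit at x = -36, y = +24, z = 48 mm. The short marks at y = 0 and y = +48 mm mean shut and fully open. At half travel the tab's centre has the same y in the unit's frame as this point.
- plunger_unit: The zeroing box: square grey housing fixed to the table, 80 x 80 mm, 46 mm high, a conical steel collar on top up to 55 mm height (40 mm wide), and a black round plunger head above it. Origin: centre of the underside, z up; the plunger's axis is its z axis. It stands on the other side of the bench from the light-meter head.
- plunger_head (a point): Centre of the top of the black plunger head (34 mm in diameter, 11 mm thick), 80 mm above the table when up. It moves straight down 12 mm, to 68 mm above the table, at its stop.
- plunger (a joint): How far the plunger is pressed, in m: 0 up (its spring returns it), 0.012 at its stop. The spring needs 2 N to start and 6 N at the stop.
- bottle: Loose brown screw-cap sample bottle, 33 mm in diameter, 64 mm high, standing between the two boxes. Origin: centre of its underside. To be left alone.
- stopwatch: Loose black stopwatch, 58 x 59 x 20 mm, lying at the left of the boxes. Origin: centre of its underside. To be left alone.
- tin: Loose round tin with a blue lid, 60 mm in diameter, 24 mm high, lying at the right of the boxes. Origin: centre of its underside. To be left alone.
Things that resemble listed ones, but are neither listed nor needed, are in the scene too. Leave any orange look-alike of the plunger_unit alone.

How it is judged:
By the outcome, as a careful person would: the job done as asked, in the order asked, and still so for the second after the job is handed in, while the arm keeps its last pose, push and grip.
It also fails if it takes over 48 s, if anything falls off the work surface, if the arm or the gripper's body presses on something with over 40 N, if the wrist force passes 120 N, or if a joint passes its speed limit or range.

### The arm

A 6-joint arm with a two-finger parallel gripper is mounted at the origin on a cart in front of the work surface, level with it; the furniture and walls round the work are solid. World frame = base frame: x ahead of the robot, y to its left, z up, the work surface at z = 0. Lengths are in m, angles in degrees, forces in N, time in s.
With the tool pointing down it reaches from about 0.25 to 0.725 m from the base axis. Payload 9.7 kg.
Tool frame: the origin (TCP) lies between the finger pads; the fingertips stand 22 mm ahead of it and the grasp point (between the pads) lies 3 mm ahead of it; z points along the fingers, y is the line along which they close (so a half turn about z gives the same grasp; the last joint's range is limited). The gripper opens to 85 mm and grips with 20 to 120 N. Pads are 22 mm wide; open, the fingers measure 114 mm over their backs; the gripper's body (76 mm by 85 mm) begins 54 mm behind the grasp point. The pads swing forward as they close: fully open they stand 13 mm farther back than shut.
Start: joints at [-63.197, 4.979, 10.078, 95.1, 0, 90], TCP at [0.248, -0.491, 0.253] pointing down, gripper open.
Joint ranges: [-179.16, 179.16], [-48.56, 103.87], [-65.8, 70.77], [-126.05, 130.52], [-82.76, 87.17], [-180, 180]. Speed limits (degrees/s): [127.2, 127.2, 147.25, 180, 180, 180].

### API

Orientations are given as [roll, pitch, yaw] about the fixed x, y, z axes, in that order (R = Rz(yaw) Ry(pitch) Rx(roll)).
In Python, from workcell import bot, viewer, finder gives the robot as it stands.
- The arm moves only by the tool move_arm, never from a script. Its arguments are lists of equal length, an entry for each row: "offset": the shift along the tool's x, y, z in cm, a list of three; "twist": the turn, a rotation vector about the tool's x, y, z in rad, a list of three; "grip": the opening, from 0 (shut) to 1 (fully open). In form: {"offset": [[x, y, z], ...], "twist": [[ax, ay, az], ...], "grip": [grip, ...]}. A call has 1 to 5 rows; each row shifts and turns the commanded pose from where the row before left it, along the tool's axes as they then stand; what a row does not reach is not made up. A row lasts 1/10 s, in which the tool goes at most 50 mm and 8.59 degrees, less where a joint would pass 70% of its speed; a pose out of reach is approached as far as the arm can. A call is refused whole if a number of a shift passes 5 or a number of a turn 0.15, either way. A call with a gripper value outside its range is refused whole. The fingers move at their own pace and stop on an object; "force" is the grip in N (left out, the last holds). Time passes only in rows, so rows that do not move let the fingers close. It gives the time, the measured TCP pose, the force, the opening and the grip force at its end, in the units of the state.
- bot.get_obs(): the state, without advancing time (a new reading comes with each control period).
- viewer.camera(name): name is "scene" or "top" or "wrist"; returns a dict with "color" (420x560x3 uint8, red, green, blue), "depth" (420x560 float32, m along the optical axis (not along the pixel's ray), 0 where there is no reading), "vfov" (degrees; the focal length in pixels is half the picture's height over the tangent of half this angle, whatever the lens; pixels are square), "cx", "cy" (the principal point, pixels), "position" and "attitude" of the camera in the world; the wrist camera has in their place "tool_from_camera" (4x4, takes a point from camera to tool coordinates, whose origin is the TCP and whose axes are the flange's). Camera axes: x right, y down, z forward; pixel columns grow to the right and rows downward; lengths in m; the calibration is good to about 2 mm. A picture is of the moment at which its call begins: read the wrist's pose just before it.
- bot.job_done(): hands the job in; it is judged then, once.
Trained networks look in a picture, given as the dict that the camera call returned (one of the last four; its "shot" number tells which), for a name from the list of things; names that differ only in an ending like _2 or _b are one class to them, and where a whole thing is asked for, a point or a joint stands for the part that bears it (a point fixed in the world has none). Each returns a list of dicts, best first, with "p" (0 to 1); they miss things now and then, are a little off and sometimes report something else, mostly with a low value. They report only what shows in the picture. A call takes as long as a camera call. They do not tell look-alikes from the thing itself.
- finder.boxes_of(picture, thing): "position" ([column, row] in pixels, amid what is visible of it).
- finder.pinpoint(picture, thing): "position" ([column, row] in pixels: a listed point, or the origin of a listed thing).
The state is a dict: "time": time; "q": joint angles; "qd": joint speeds; "joint_efforts": joint torques, N m; "ee_pos": TCP position; "tcp_rot": TCP orientation; "wrist_force": force on the tool from outside, world axes, zero at the start; "torque": the same for the moment, N m; "opening": finger opening in m; "grasp_force": force on a finger pad.
Only numpy, scipy, OpenCV 4.12 (cv2) and the standard library are available. Lean on these libraries where they do the work, as an engineer would, in place of code of your own. Each camera call takes 0.05 s, during which the arm holds its last target. There are 200 camera calls.

## Working session

There is one attempt and no reset: what is moved stays moved. The work goes in short steps, Python scripts to look and compute and a tool call to move; the robot and the scene stay as the last step left them, time stands still between calls to the robot, and variables do not carry over. Pictures are saved under pics/ and viewed, at most 10 in all, crops included, and the job is handed in when it is done.

Besides the shell and the picture viewer there is one more tool, called after "Request:" by a JSON object that holds its "name" and its "arguments". move_arm: Moves the arm, as the interface text tells. Its arguments: {"type":"object","properties":{"offset":{"type":"array","items":{"type":"array","items":{"type":"number"}}},"twist":{"type":"array","items":{"type":"array","items":{"type":"number"}}},"grip":{"type":"array","items":{"type":"number"}},"force":{"type":"number"}},"required":["offset","twist","grip"]}

```bash
mkdir -p pics; ls; cat > h.py <<'E'
import numpy as np, cv2
from scipy.spatial.transform import Rotation as R
from workcell import bot, viewer, finder
def f(p): return p["color"].shape[0]/2/np.tan(np.radians(p["vfov"])/2)
def cam(p,obs=None):
    if "tool_from_camera" in p:
        T=np.eye(4);T[:3,:3]=R.from_euler('xyz',obs["tcp_rot"],degrees=True).as_matrix();T[:3,3]=obs["ee_pos"]
        return T@np.array(p["tool_from_camera"])
    T=np.eye(4);a=np.array(p["attitude"]);T[:3,3]=p["position"]
    T[:3,:3]=a if a.shape==(3,3) else R.from_euler('xyz',a,degrees=True).as_matrix()
    return T
def atz(p,T,uv,z):
    d=T[:3,:3]@np.array([(uv[0]-p["cx"])/f(p),(uv[1]-p["cy"])/f(p),1.]);o=T[:3,3]
    return o+d*(z-o[2])/d[2]
def save(p,n): cv2.imwrite(f"pics/{n}.png",p["color"][:,:,::-1])
E
python3 - <<'E'
from h import *
o=bot.get_obs();print(o)
for n in("top","scene"):
    p=viewer.camera(n);save(p,n);T=cam(p,o);print(n,p["position"],p["attitude"],p["vfov"])
    for t,z in(("shutter_tab",.091),("half_mark",.048),("plunger_head",.080),("shutter_unit",0),("plunger_unit",0),("bottle",0),("stopwatch",0),("tin",0)):
        for r in finder.pinpoint(p,t)[:3]: print(t,np.round(r["position"]),round(r["p"],2),atz(p,T,r["position"],z).round(4))
E
```

```text
pics
{'time': 0.0, 'q': array([-6.31954032e+01,  5.01166313e+00,  1.00337598e+01,  9.50984182e+01,
       -8.85274709e-04,  9.00003887e+01]), 'qd': array([-0.02984148, -0.0419345 , -0.00946653, -0.07459222, -0.02608504,
       -0.03661847]), 'joint_efforts': array([-1.15671955e-03, -5.20385671e+01,  4.64806116e+01,  1.60774996e-02,
       -1.79836529e-04, -3.44330900e-06]), 'ee_pos': array([ 0.24793043, -0.49073001,  0.25257142]), 'tcp_rot': array([-1.79923678e+02,  8.85791657e-04,  2.68042093e+01]), 'wrist_force': array([-0.02696779,  0.9021407 ,  0.32297645]), 'torque': array([2.99516677e-03, 3.74145095e-05, 2.62316770e-02]), 'grasp_force': 0.0, 'opening': 0.0854221541895763}
top [4.92603374e-01 6.43354292e-04 1.19152458e+00] [-173.92628334    0.25890445  -90.98346614] 57.62408685244289
shutter_tab [193. 281.] 0.92 [0.4458 0.2569 0.091 ]
half_mark [192. 295.] 0.78 [0.4025 0.2711 0.048 ]
plunger_head [383. 271.] 0.66 [ 0.4643 -0.2893  0.08  ]
plunger_head [365. 150.] 0.49 [ 0.8239 -0.2516  0.08  ]
shutter_unit [204. 284.] 0.94 [0.4304 0.2453 0.    ]
plunger_unit [361. 156.] 0.82 [ 0.8277 -0.2562  0.    ]
stopwatch [149. 288.] 0.52 [0.421  0.4145 0.    ]
tin [431. 275.] 0.74 [ 0.4478 -0.457   0.    ]
scene [-0.26802015  0.67289225  1.08443317] [-131.86160807   -0.28872765 -126.61248663] 51.228935343265164
shutter_tab [250. 273.] 0.61 [0.4461 0.2448 0.091 ]
half_mark [250. 295.] 0.63 [0.4072 0.2742 0.048 ]
plunger_head [375. 202.] 0.6 [ 0.4595 -0.288   0.08  ]
shutter_unit [249. 291.] 0.89 [0.4537 0.2478 0.    ]
plunger_unit [374. 214.] 0.77 [ 0.4721 -0.3112  0.    ]
bottle [319. 257.] 0.7 [ 0.4321 -0.0158  0.    ]
stopwatch [204. 322.] 0.86 [0.4371 0.4133 0.    ]
stopwatch [378. 201.] 0.3 [ 0.5137 -0.3784  0.    ]
```

View pics/top.png

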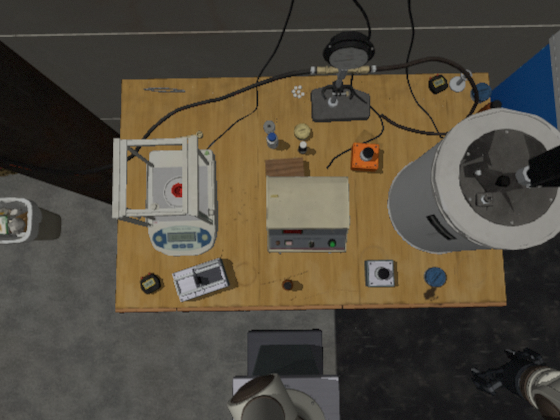

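View pics/scene.png

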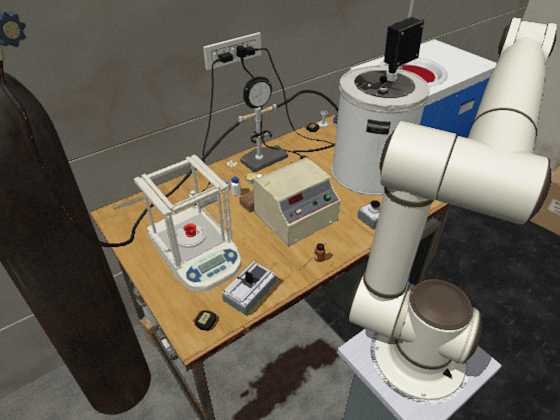

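The two pictures show the shutter unit near (200,281) in top, with the stopwatch on its left. The real grey plunger box is at (381,272), and the orange look-alike is at (365,155). The bottle is at (288,285), the tin at (435,277), and the tall dewar stands beyond the plunger. I'll check the dewar clearance next.

```bash
python3 - <<'E'
from h import *
for n in("top","scene"):
    p=viewer.camera(n);T=cam(p);D=p["depth"];v,u=np.nonzero(D>0);d=D[v,u]
    P=np.c_[(u-p["cx"])/f(p)*d,(v-p["cy"])/f(p)*d,d]@T[:3,:3].T+T[:3,3]
    m=(P[:,2]>.12)&(P[:,0]>.35)&(P[:,1]<-.15)&(P[:,1]>-.7)&(P[:,0]<1)
    Q=P[m];r=np.hypot(Q[:,0]-.463,Q[:,1]+.289);i=np.argsort(r)[:400:40];print(n,np.c_[Q[i],r[i]].round(3), Q.max(0))
    m=(P[:,2]>.06)&(P[:,0]>.2)&(P[:,0]<.58)&(P[:,1]>-.15)&(P[:,1]<.5)
    Q=P[m];
    for y in np.arange(-.15,.5,.05):
        s=Q[(Q[:,1]>=y)&(Q[:,1]<y+.05)]
        if len(s):print(round(y,2),s[:,0].min().round(3),s[:,2].max().round(3))
o=bot.get_obs();Rt=R.from_euler('xyz',o["tcp_rot"],degrees=True)
print(Rt.inv().apply(np.array([.464-.0,-.289,.19])-o["ee_pos"])*100, np.array(viewer.camera("wrist")["tool_from_camera"]).round(3))
E
```

```text
top [[ 0.547 -0.38   0.37   0.124]
 [ 0.545 -0.385  0.378  0.126]
 [ 0.547 -0.384  0.38   0.126]
 [ 0.549 -0.383  0.288  0.127]
 [ 0.565 -0.365  0.292  0.128]
 [ 0.566 -0.366  0.385  0.128]
 [ 0.539 -0.393  0.321  0.129]
 [ 0.573 -0.358  0.316  0.13 ]
 [ 0.56  -0.376  0.165  0.13 ]
 [ 0.554 -0.383  0.181  0.13 ]] [ 0.9999289  -0.15000149  0.55867778]
-0.15 0.521 0.153
-0.1 0.522 0.159
-0.05 0.416 0.16
0.0 0.2 0.173
0.15 0.498 0.061
0.2 0.436 0.096
0.25 0.409 0.094
0.3 0.407 0.063
scene [[ 0.555 -0.367  0.312  0.121]
 [ 0.557 -0.372  0.362  0.126]
 [ 0.544 -0.387  0.298  0.127]
 [ 0.555 -0.378  0.146  0.128]
 [ 0.548 -0.386  0.301  0.129]
 [ 0.555 -0.379  0.36   0.129]
 [ 0.552 -0.384  0.264  0.13 ]
 [ 0.565 -0.37   0.325  0.13 ]
 [ 0.568 -0.367  0.37   0.131]
 [ 0.542 -0.394  0.361  0.131]] [ 0.99996037 -0.15001526  0.631961  ]
-0.15 0.521 0.152
-0.1 0.521 0.15
-0.05 0.415 0.165
0.0 0.419 0.158
0.15 0.439 0.061
0.2 0.426 0.093
0.25 0.413 0.095
0.3 0.4 0.062
[28.38151197 -8.28235646  6.3292829 ] [[-0.    -0.961 -0.277  0.071]
 [ 1.    -0.001  0.001 -0.001]
 [-0.001 -0.277  0.961 -0.121]
 [ 0.     0.     0.     1.   ]]
```

Request:
{"name": "move_arm", "arguments": {"offset": [[4, -1.2, 0], [4, -1.2, 0.5], [4, -1.2, 0.5], [4, -1.2, 0.5], [4, -1.2, 0.5]], "twist": [[0, 0, 0], [0, 0, 0], [0, 0, 0], [0, 0, 0], [0, 0, 0]], "grip": [0, 0, 0, 0, 0]}}

```text
time: 1.55
ee_pos: [0.4004, -0.3459, 0.2332]
tcp_rot: [180.0, -0.0, 26.8]
wrist_force: [0.1, -1.9, 0.0]
opening: 0.0124
grasp_force: 0.0
```

Request:
{"name": "move_arm", "arguments": {"offset": [[4, -1.2, 0.5], [4, -1.1, 0.5], [0, 0, 0], [0, 0, 0]], "twist": [[0, 0, 0], [0, 0, 0], [0, 0, 0], [0, 0, 0]], "grip": [0, 0, 0, 0]}}

```text
time: 1.95
ee_pos: [0.4609, -0.2899, 0.223]
tcp_rot: [-180.0, 0.0, 26.9]
wrist_force: [0.3, -0.1, -0.1]
opening: -0.0
grasp_force: 0.0
```

```bash
python3 - <<'E'
from h import *
o=bot.get_obs();p=viewer.camera("wrist");save(p,"w1");T=cam(p,o);print(o["ee_pos"],o["tcp_rot"],o["opening"],o["wrist_force"])
for r in finder.pinpoint(p,"plunger_head")[:2]:
    u,v=map(int,r["position"]);q=atz(p,T,r["position"],.08);print(r,q,p["depth"][v,u],
    R.from_euler('xyz',o["tcp_rot"],degrees=True).inv().apply(q-o["ee_pos"])*100)
# top-disc centroid by depth, height .075-.085
D=p["depth"];v,u=np.nonzero(D>0);d=D[v,u]
P=np.c_[(u-p["cx"])/f(p)*d,(v-p["cy"])/f(p)*d,d]@T[:3,:3].T+T[:3,3]
m=(abs(P[:,2]-.08)<.006)&(np.hypot(P[:,0]-.463,P[:,1]+.289)<.05);print(m.sum(),P[m].mean(0),P[m].min(0),P[m].max(0))
E
```

```text
[ 0.46090307 -0.28987644  0.22304426] [-1.79977345e+02  2.74318886e-02  2.69216903e+01] -4.124233193117207e-06 [ 0.30193777 -0.06239643 -0.06660277]
{'position': [273.1, 206.4], 'p': 0.91} [ 0.45776214 -0.28623505  0.08      ] 0.27246395 [-0.10833302 -0.46123282 14.3046626 ]
1560 [ 0.45892754 -0.28692833  0.07899836] [ 0.44169018 -0.30391917  0.0741697 ] [ 0.47507621 -0.27072118  0.08227588]
```

View pics/w1.png

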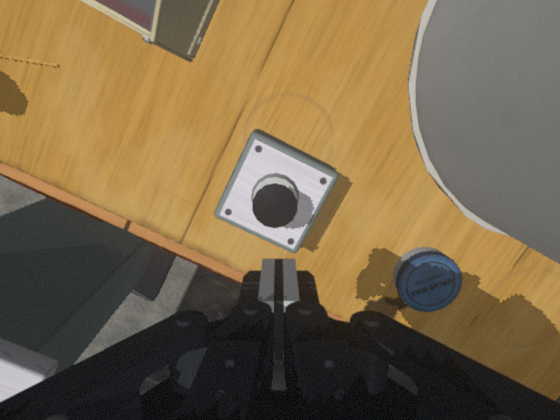

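The wrist view shows the plunger head at (273,206) on the grey box, with the tin and dewar well clear.

Request:
{"name": "move_arm", "arguments": {"offset": [[-0.1, -0.4, 2.5], [0, 0, 3.5], [0, 0, 3], [0, 0, 1.8], [0, 0, 0]], "twist": [[0, 0, 0], [0, 0, 0], [0, 0, 0], [0, 0, 0], [0, 0, 0]], "grip": [0, 0, 0, 0, 0]}}

```text
time: 2.55
ee_pos: [0.4558, -0.2877, 0.1129]
tcp_rot: [-179.8, 0.1, 26.7]
wrist_force: [-0.7, -0.6, 0.1]
opening: -0.0001
grasp_force: 0.0
```

Request:
{"name": "move_arm", "arguments": {"offset": [[0, 0, 0.7], [0, 0, 0.7], [0, 0, 0.7], [0, 0, 0.2], [0, 0, 0]], "twist": [[0, 0, 0], [0, 0, 0], [0, 0, 0], [0, 0, 0], [0, 0, 0]], "grip": [0, 0, 0, 0, 0]}}

```text
time: 3.05
ee_pos: [0.4582, -0.288, 0.0929]
tcp_rot: [179.9, -0.0, 26.8]
wrist_force: [0.0, -3.1, 4.0]
opening: 0.0
grasp_force: 2.3
```

Request:
{"name": "move_arm", "arguments": {"offset": [[0, 0, 0.3], [0, 0, 0.2], [0, 0, 0]], "twist": [[0, 0, 0], [0, 0, 0], [0, 0, 0]], "grip": [0, 0, 0]}}

```text
time: 3.35
ee_pos: [0.4583, -0.2881, 0.0895]
tcp_rot: [179.8, -0.0, 26.8]
wrist_force: [-2.8, -1.1, 12.9]
opening: 0.0002
grasp_force: 6.8
```

Request:
{"name": "move_arm", "arguments": {"offset": [[0, 0, 0.1], [0, 0, 0], [0, 0, 0], [0, 0, 0], [0, 0, 0]], "twist": [[0, 0, 0], [0, 0, 0], [0, 0, 0], [0, 0, 0], [0, 0, 0]], "grip": [0, 0, 0, 0, 0]}}

```text
time: 3.85
ee_pos: [0.4584, -0.2881, 0.0893]
tcp_rot: [179.8, -0.1, 26.8]
wrist_force: [-5.4, -0.4, 19.9]
opening: -0.0002
grasp_force: 10.1
```

Request:
{"name": "move_arm", "arguments": {"offset": [[0, 0, -0.7], [0, 0, -2], [0, 0, -4], [0, 0, -4], [0, 0, -4]], "twist": [[0, 0, 0], [0, 0, 0], [0, 0, 0], [0, 0, 0], [0, 0, 0]], "grip": [0, 0, 0, 0, 0]}}

```text
time: 4.35
ee_pos: [0.4575, -0.2869, 0.2347]
tcp_rot: [-179.9, 0.0, 26.8]
wrist_force: [0.6, -0.2, -0.4]
opening: 0.0002
grasp_force: 0.0
```

```bash
python3 - <<'E'
from h import *
o=bot.get_obs();p=viewer.camera("wrist");T=cam(p,o);print(o["ee_pos"],o["tcp_rot"])
D=p["depth"];v,u=np.nonzero(D>0);d=D[v,u]
P=np.c_[(u-p["cx"])/f(p)*d,(v-p["cy"])/f(p)*d,d]@T[:3,:3].T+T[:3,3]
m=(abs(P[:,2]-.08)<.02)&(np.hypot(P[:,0]-.4585,P[:,1]+.287)<.012);print(m.sum(),np.median(P[m],0))
# shutter unit from top & scene pics
for n in("top","scene"):
    p=viewer.camera(n);T=cam(p)
    r=finder.pinpoint(p,"shutter_tab")[0];D=p["depth"];v,u=np.nonzero(D>0);d=D[v,u]
    P=np.c_[(u-p["cx"])/f(p)*d,(v-p["cy"])/f(p)*d,d]@T[:3,:3].T+T[:3,3]
    near=np.hypot(P[:,0]-.44,P[:,1]-.25)<.12
    m=near&(P[:,2]>.075)&(P[:,2]<.1);print(n,"tab",m.sum(),P[m].mean(0),atz(p,T,r["position"],.091))
    m=near&(P[:,2]>.04)&(P[:,2]<.066);q=P[m][:,:2].astype(np.float32);print(cv2.minAreaRect(q),len(q))
E
```

```text
[ 0.45745006 -0.28689378  0.23467399] [-1.79937663e+02  1.49981024e-03  2.68174500e+01]
750 [ 0.4587274  -0.28681458  0.07950864]
top tab 37 [0.44636499 0.24761706 0.08861692] [0.44758688 0.24607412 0.091     ]
((0.4792574346065521, 0.259056955575943), (0.15848596394062042, 0.1479538530111313), 17.764175415039062) 1612
scene tab 43 [0.44640044 0.2517825  0.08666477] [0.45248419 0.24646226 0.091     ]
((0.47902989387512207, 0.2609979510307312), (0.15823465585708618, 0.1512567400932312), 18.013002395629883) 1323
```

The plunger sprang back up (measured 0.0795). Now over to the shutter.

Request:
{"name": "move_arm", "arguments": {"offset": [[1, -2, 0], [1.9, -4, 0], [1.9, -4, 0], [1.9, -4, 0], [1.9, -4, 0]], "twist": [[0, 0, 0], [0, 0, 0], [0, 0, 0], [0, 0, 0], [0, 0, 0]], "grip": [0.5, 0.5, 0.5, 0.5, 0.5]}}

```text
time: 5.1
ee_pos: [0.4524, -0.0862, 0.2315]
tcp_rot: [-179.9, 0.1, 26.8]
wrist_force: [1.7, 0.5, 0.8]
opening: 0.043
grasp_force: 0.0
```

Request:
{"name": "move_arm", "arguments": {"offset": [[1.9, -4, 0], [1.9, -4, 0], [1.9, -4, 0], [1.9, -4, 0], [1.9, -4, 0]], "twist": [[0, 0, 0], [0, 0, 0], [0, 0, 0], [0, 0, 0], [0, 0, 0]], "grip": [0.5, 0.5, 0.5, 0.5, 0.5]}}

```text
time: 5.6
ee_pos: [0.4469, 0.1351, 0.2317]
tcp_rot: [-180.0, 0.1, 26.8]
wrist_force: [1.2, -0.2, -0.3]
opening: 0.0425
grasp_force: 0.0
```

Request:
{"name": "move_arm", "arguments": {"offset": [[1.9, -4, 0], [1.9, -4, 0], [1.5, -2.3, 0], [0, 0, 0], [0, 0, 0]], "twist": [[0, 0, 0.1], [0, 0, 0.05], [0, 0, 0], [0, 0, 0], [0, 0, 0]], "grip": [0.5, 0.5, 0.5, 0.5, 0.5]}}

```text
time: 6.1
ee_pos: [0.4731, 0.2023, 0.2326]
tcp_rot: [-177.9, 0.2, 22.1]
wrist_force: [-0.4, 0.3, 0.1]
opening: 0.0427
grasp_force: 0.0
```

```bash
cat > m.py <<'E'
from h import *
import sys
o=bot.get_obs();p=viewer.camera("wrist");save(p,sys.argv[1]);T=cam(p,o);print(o["ee_pos"],o["tcp_rot"],o["opening"])
Ri=R.from_euler('xyz',o["tcp_rot"],degrees=True).inv()
for t,z in(("shutter_tab",.091),("half_mark",.048),("shutter_unit",0)):
    for r in finder.pinpoint(p,t)[:2]:
        q=atz(p,T,r["position"],z);print(t,r,q.round(4),(Ri.apply(q-o["ee_pos"])*100).round(2))
D=p["depth"];v,u=np.nonzero(D>0);d=D[v,u]
P=np.c_[(u-p["cx"])/f(p)*d,(v-p["cy"])/f(p)*d,d]@T[:3,:3].T+T[:3,3]
near=np.hypot(P[:,0]-.446,P[:,1]-.25)<.1
m=near&(abs(P[:,2]-.091)<.005);print("tab",m.sum(),P[m].mean(0),cv2.minAreaRect(P[m][:,:2].astype(np.float32)))
m=near&(P[:,2]>.04)&(P[:,2]<.07)&(P[:,0]<.54);print(m.sum(),cv2.minAreaRect(P[m][:,:2].astype(np.float32)))
E
python3 m.py w2
python3 - <<'E'
from h import *
for n in ("scene",):
    p=viewer.camera(n);T=cam(p);D=p["depth"];v,u=np.nonzero(D>0);d=D[v,u]
    P=np.c_[(u-p["cx"])/f(p)*d,(v-p["cy"])/f(p)*d,d]@T[:3,:3].T+T[:3,3]
    for z in (.1,.15,.2,.25,.3):
        s=P[(abs(P[:,2]-z)<.025)&(P[:,1]>.15)&(P[:,1]<.5)&(P[:,0]>.53)&(P[:,0]<.8)]
        print(z,len(s),s.min(0) if len(s) else "")
E
```

```text
[0.47308042 0.20230045 0.23255376] [-177.92569016    0.21473642   22.14949977] 0.042728788219952525
shutter_tab {'position': [213.5, 212.6], 'p': 0.69} [0.4468 0.2497 0.091 ] [-0.6  -4.87 14.34]
half_mark {'position': [192.3, 233.2], 'p': 0.94} [0.4065 0.2646 0.048 ] [-3.75 -7.6  18.76]
shutter_unit {'position': [232.4, 182.4], 'p': 0.81} [0.4503 0.251  0.    ] [-0.19 -4.52 23.44]
shutter_unit {'position': [194.5, 231.6], 'p': 0.68} [0.388  0.2691 0.    ] [-5.28 -8.55 23.6 ]
tab 420 [0.44894924 0.2502162  0.09069922] ((0.4484749436378479, 0.2501123547554016), (0.02188241295516491, 0.010784562677145004), 20.553327560424805)
17084 ((0.4737900495529175, 0.25815144181251526), (0.1410752832889557, 0.14814800024032593), 17.577739715576172)
0.1 558 [0.60433088 0.20603997 0.07501411]
0.15 281 [0.60484148 0.19352116 0.12567376]
0.2 261 [0.60327063 0.20648647 0.17504511]
0.25 327 [0.60383852 0.20536403 0.2251867 ]
0.3 1800 [0.60397305 0.20120917 0.2751183 ]
```

View pics/w2.png

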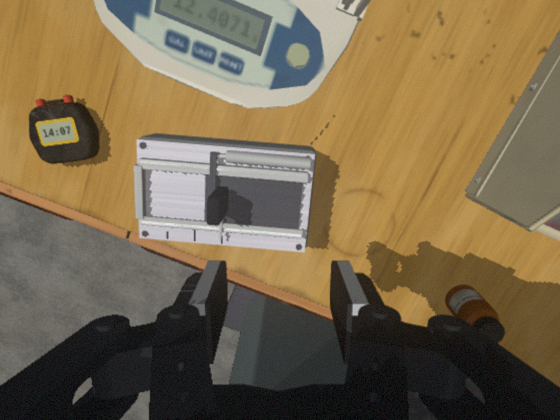

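The wrist view shows the tab at (214,190) with its pointer at the shut mark near (222,238), and the half mark at (194,237). The stopwatch is on the left and the bottle far right. The TCP stopped short and slightly tilted, so I'll check why.

```bash
python3 - <<'E'
from h import *
o=bot.get_obs()
for k in("time","q","qd","joint_efforts","ee_pos","tcp_rot","wrist_force"):print(k,np.round(o[k],2))
p=viewer.camera("scene");save(p,"s2");o=bot.get_obs();print(o["q"].round(2),o["ee_pos"],o["tcp_rot"])
E
```

```text
time 6.35
q [ 22.04  -0.2    2.57  92.81   2.08 179.94]
qd [ 0.06  0.1   0.33 -0.09 -0.11 -0.07]
joint_efforts [ 9.000e-02 -4.622e+01  4.656e+01  1.000e-02  1.200e-01  0.000e+00]
ee_pos [0.47 0.2  0.23]
tcp_rot [-1.7792e+02  4.0000e-02  2.2100e+01]
wrist_force [ 0.64  0.4  -0.4 ]
[ 22.05  -0.19   2.59  92.81   2.09 179.94] [0.4735791  0.20211629 0.2341959 ] [-1.77913956e+02  2.56591783e-02  2.21029115e+01]
```

View pics/s2.png

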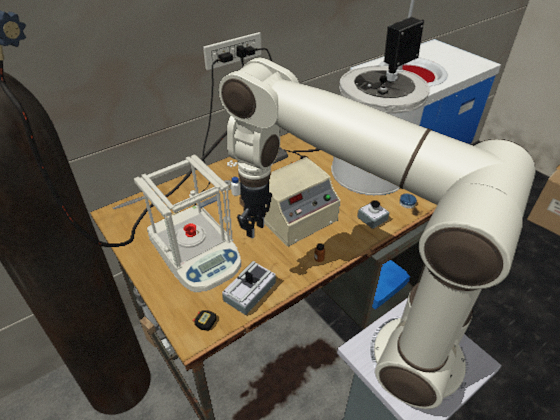

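Joint 6 is at its 180° limit, so I'll turn the tool half round (the grasp is the same).

Request:
{"name": "move_arm", "arguments": {"offset": [[0, 0, 0], [0, 0, 0], [0, 0, 0], [0, 0, 0], [0, 0, 0]], "twist": [[0, 0, -0.14], [0, 0, -0.14], [0, 0, -0.14], [0, 0, -0.14], [0, 0, -0.14]], "grip": [0.4, 0.4, 0.4, 0.4, 0.4]}}

```text
time: 6.9
ee_pos: [0.4737, 0.2023, 0.2342]
tcp_rot: [-178.4, -1.3, 62.5]
wrist_force: [-0.3, -0.0, -0.1]
opening: 0.0342
grasp_force: 0.0
```

Request:
{"name": "move_arm", "arguments": {"offset": [[0, 0, 0], [0, 0, 0], [0, 0, 0], [0, 0, 0], [0, 0, 0]], "twist": [[0, 0, -0.14], [0, 0, -0.14], [0, 0, -0.14], [0, 0, -0.14], [0, 0, -0.14]], "grip": [0.4, 0.4, 0.4, 0.4, 0.4]}}

```text
time: 7.4
ee_pos: [0.4737, 0.2023, 0.2342]
tcp_rot: [-179.6, -2.1, 102.7]
wrist_force: [0.0, -0.5, 0.2]
opening: 0.0342
grasp_force: 0.0
```

Request:
{"name": "move_arm", "arguments": {"offset": [[0, 0, 0], [0, 0, 0], [0, 0, 0], [0, 0, 0], [0, 0, 0]], "twist": [[0, 0, -0.14], [0, 0, -0.14], [0, 0, -0.14], [0, 0, -0.14], [0, 0, -0.14]], "grip": [0.4, 0.4, 0.4, 0.4, 0.4]}}

```text
time: 7.9
ee_pos: [0.4737, 0.2023, 0.2342]
tcp_rot: [179.0, -1.8, 142.8]
wrist_force: [-0.1, 0.3, -0.1]
opening: 0.0343
grasp_force: 0.0
```

Request:
{"name": "move_arm", "arguments": {"offset": [[0, 0, 0], [0, 0, 0], [0, 0, 0], [0, 0, 0], [0, 0, 0]], "twist": [[0, 0, -0.14], [0, 0, -0.14], [0, 0, -0.14], [0, 0, -0.14], [0, 0, -0.14]], "grip": [0.4, 0.4, 0.4, 0.4, 0.4]}}

```text
time: 8.4
ee_pos: [0.4737, 0.2023, 0.2342]
tcp_rot: [178.0, -0.7, -177.1]
wrist_force: [0.1, -0.5, -0.2]
opening: 0.0342
grasp_force: 0.0
```

```bash
cat > g.py <<'E'
from h import *
import sys
x,y,z,yaw=map(float,sys.argv[1:5]);o=bot.get_obs();A=R.from_euler('xyz',o["tcp_rot"],degrees=True);B=R.from_euler('xyz',[180,0,yaw],degrees=True)
print(o["time"],o["ee_pos"].round(4),o["tcp_rot"].round(2),o["q"].round(1),"off cm",(A.inv().apply(np.array([x,y,z])-o["ee_pos"])*100).round(2),"twist",(A.inv()*B).as_rotvec().round(3))
E
python3 g.py .448 .25 .2 198
```

```text
8.4 [0.4737 0.2023 0.2342] [ 178.04   -0.71 -177.11] [22.1 -0.2  2.6 92.8  2.1 19.2] off cm [2.28 4.77 3.61] twist [ 0.036 -0.008 -0.264]
```

Request:
{"name": "move_arm", "arguments": {"offset": [[0, 0, 0], [0, 0, 0], [0.5, 2.6, 1.7], [0.5, 2.7, 1.7], [0, 0, 0]], "twist": [[0.036, -0.008, -0.132], [0, 0, -0.132], [0, 0, 0], [0, 0, 0], [0, 0, 0]], "grip": [0.4, 0.4, 0.4, 0.4, 0.4]}}

```text
time: 8.9
ee_pos: [0.4462, 0.2512, 0.1979]
tcp_rot: [-180.0, -0.3, -162.2]
wrist_force: [-0.2, -1.2, 0.5]
opening: 0.0339
grasp_force: 0.0
```

```bash
python3 m.py w3; python3 g.py .448 .25 .2 198
```

```text
[0.44623613 0.25115969 0.19793058] [-179.96736778   -0.32666283 -162.19705269] 0.03388714455639719
shutter_tab {'position': [274.3, 219.6], 'p': 0.57} [0.4472 0.2497 0.091 ] [-0.1  -0.16 10.69]
half_mark {'position': [307.4, 154.1], 'p': 0.65} [0.4053 0.261  0.048 ] [ 3.51  2.2  15.01]
half_mark {'position': [273.5, 189.3], 'p': 0.54} [0.4376 0.2455 0.048 ] [ 0.91 -0.26 15.  ]
shutter_unit {'position': [271.9, 187.5], 'p': 0.9} [0.4467 0.2463 0.    ] [-1.000e-02 -4.700e-01  1.979e+01]
tab 543 [0.44621011 0.25034428 0.09096917] ((0.44668036699295044, 0.250676691532135), (0.021924719214439392, 0.010440916754305363), 17.747812271118164)
21771 ((0.47265225648880005, 0.25860369205474854), (0.14344629645347595, 0.14684414863586426), 17.458749771118164)
9.1 [0.4484 0.2496 0.2008] [-1.7997e+02 -1.0000e-01 -1.6232e+02] [29.1 -0.7 -1.6 89.2 -0.  11.4] off cm [0.03 0.05 0.08] twist [-0.001 -0.002 -0.006]
```

View pics/w3.png

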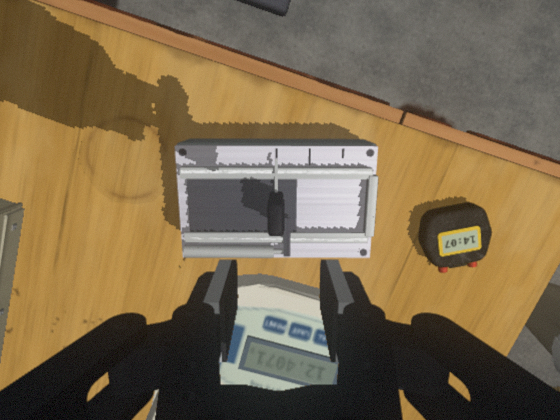

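The wrist view shows the tab upright at (276,205), centred and square between the fingers. The marks at (277,155), (310,155) and (343,153) are the shut, half and open positions. Descending.

Request:
{"name": "move_arm", "arguments": {"offset": [[0.1, 0.1, 3], [0, 0, 3.5], [0, 0, 3], [0, 0, 1.5], [0, 0, 0.6]], "twist": [[0, 0, 0], [0, 0, 0], [0, 0, 0], [0, 0, 0], [0, 0, 0]], "grip": [0.4, 0.4, 0.4, 0.4, 0.4]}}

```text
time: 9.6
ee_pos: [0.4465, 0.2498, 0.0832]
tcp_rot: [-180.0, -0.2, -162.3]
wrist_force: [-0.4, -0.4, 1.2]
opening: 0.0343
grasp_force: 0.0
```

Request:
{"name": "move_arm", "arguments": {"offset": [[0, 0, 0], [0, 0, 0], [0, 0, 0], [0, 0, 0], [0, 0, 0]], "twist": [[0, 0, 0], [0, 0, 0], [0, 0, 0], [0, 0, 0], [0, 0, 0]], "grip": [0.4, 0, 0, 0, 0], "force": 40}}

```text
time: 10.1
ee_pos: [0.4474, 0.2506, 0.0857]
tcp_rot: [-180.0, -0.0, -162.3]
wrist_force: [0.3, -2.2, 7.1]
opening: 0.0094
grasp_force: 42.9
```

```bash
python3 g.py .4466 .2505 .084 197.6; python3 -c "
from h import *
o=bot.get_obs();print(o['wrist_force'],o['opening'],o['grasp_force'])"
```

```text
10.1 [0.4474 0.2506 0.0857] [-179.95   -0.   -162.31] [ 29.3   0.  -13.6  76.4  -0.   11.6] off cm [0.08 0.01 0.17] twist [-0.001 -0.     0.002]
[ 0.25483167 -2.23124284  7.13382357] 0.009377235237229366 42.87693679332733
```

Request:
{"name": "move_arm", "arguments": {"offset": [[0, 0.5, 0], [0, 0.6, 0], [0, 0.7, 0], [0, 0.6, 0], [0, 0, 0]], "twist": [[0, 0, 0], [0, 0, 0], [0, 0, 0], [0, 0, 0], [0, 0, 0]], "grip": [0, 0, 0, 0, 0]}}

```text
time: 10.6
ee_pos: [0.4401, 0.2735, 0.0857]
tcp_rot: [-179.9, 0.0, -162.3]
wrist_force: [2.5, -6.4, 7.0]
opening: 0.0092
grasp_force: 43.0
```

```bash
cat > c.py <<'E'
from h import *
import sys
o=bot.get_obs();d=o["ee_pos"]-np.array([.4474,.2506,.0857]);a=np.radians(17.65)
print(o["time"],"along y mm",1e3*(d@[-np.sin(a),np.cos(a),0]),"x",1e3*(d@[np.cos(a),np.sin(a),0]),o["ee_pos"],o["tcp_rot"],o["wrist_force"],o["opening"],o["grasp_force"])
p=viewer.camera("wrist");T=cam(p,o)
for r in finder.pinpoint(p,"half_mark")[:2]: print(r)
c=p["color"][:,:,::-1];cv2.imwrite(f"pics/{sys.argv[1]}.png",cv2.resize(c[60:300,120:440],None,fx=2.4,fy=2.4,interpolation=cv2.INTER_CUBIC))
E
python3 c.py w4
```

```text
10.6 along y mm 24.021720599369253 x 0.007586126091793806 [0.44012381 0.27349323 0.08568815] [-1.79891777e+02  7.32934501e-04 -1.62306647e+02] [ 2.47217242 -6.40174842  7.03659307] 0.009211977372811691 42.95137345790863
{'position': [273.1, 181.9], 'p': 0.96}
{'position': [234.8, 225.8], 'p': 0.2}
```

View pics/w4.png

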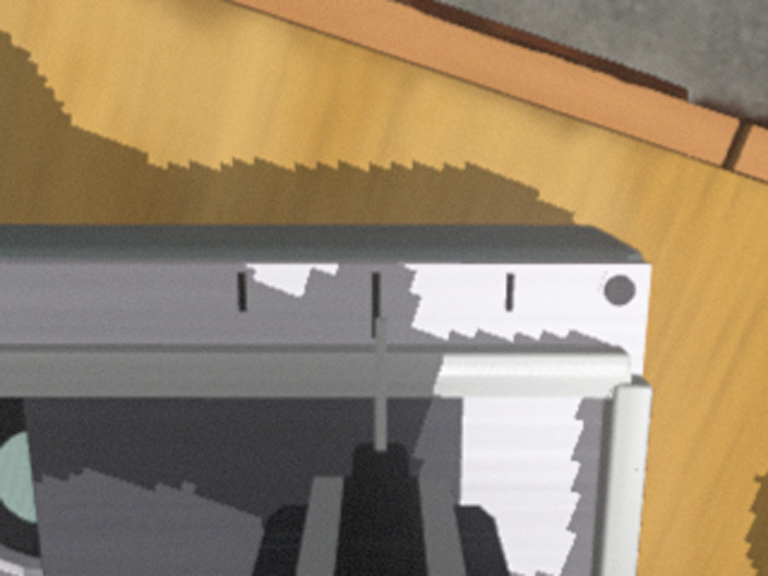

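The pointer (381) is about 0.8 mm past the long mark (376, at 5.6 px/mm). I'll make a small correction.

Request:
{"name": "move_arm", "arguments": {"offset": [[0, -0.07, 0], [0, 0, 0], [0, 0, 0], [0, 0, 0]], "twist": [[0, 0, 0], [0, 0, 0], [0, 0, 0], [0, 0, 0]], "grip": [0, 0, 0, 0]}}

```text
time: 11.1
ee_pos: [0.4405, 0.2723, 0.0857]
tcp_rot: [-179.9, -0.0, -162.3]
wrist_force: [2.5, -5.7, 6.5]
opening: 0.0093
grasp_force: 42.9
```

```bash
python3 c.py w5
```

```text
11.1 along y mm 22.792869460619237 x -0.013709986340650583 [0.4404761  0.27231577 0.08568711] [-1.79888846e+02 -3.32986316e-03 -1.62336514e+02] [ 2.47042704 -5.66986598  6.47740679] 0.009349107076442655 42.92990863323212
{'position': [276.0, 182.4], 'p': 0.61}
```

View pics/w5.png

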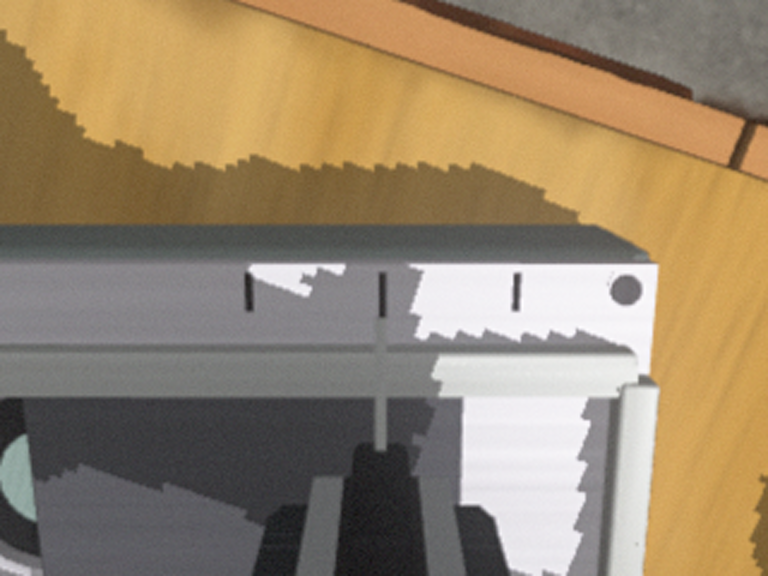

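The pointer (380) is now within about 0.3 mm of the long mark (382), and the grip is firm. Handing in.

```bash
python3 -c "
from workcell import bot
print(bot.job_done())"
```

```text
the job is handed in; nothing more can be done
None
```

I zeroed the light meter: the plunger was held at its stop for at least half a second and sprang fully back up. The shutter is now held half open, with its pointer within about 0.3 mm of the long middle mark. The job is handed in, and the arm did not touch the bottle, stopwatch or tin.

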